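# Roll a bisque vase home to the carving stop with a hand float

### The job

Take the wooden hand float by its rib, lay its flat sole on top of the lying cylinder vase and, pressing down with about 10 N, roll the vase along the bench until it comes to bear lightly (2 to 3 N) on the fence of the wooden stop; hold it there like that for a second. The clay is soft: more than 25 N of press or 6 N against the fence bruises it, so feel for the fence; touch the vase with nothing but the float's sole and only from above, and never lift it, stand it on end or let it run away. Then lift the float off so that the vase stays at the fence, set the float down flat on the bench, clear of the vase and the stop, let go of it, and leave the other pottery alone.

Things in the scene. Friction and masses are not known exactly. Their poses are not given: they have to be found in the camera images.
- float: wooden hand float, 0.3 kg, sole down on the bench right of the vase: sole board 190 (x) x 100 (y) x 12 mm thick; a solid rib handle stands across the middle of its top, 28 (x, the way to grip it) x 80 (y) mm, its top 60 mm above the sole's underside. Origin: centre of the sole's underside; x along the board, z up to the rib. Gripped at 40 N or more it hardly tilts under off-centre load.
- vase: clay cylinder vase lying on the bench: rigid, 64 mm diameter, 150 mm long, 0.25 to 0.45 kg. Origin: middle of its axis, 32 mm above the bench; y is its axis (x, z turn as it rolls). It starts 80 to 150 mm before its seat, within 0.03 rad of parallel to the fence. Under a moving sole it rolls at half the sole's speed, so the contact line wanders back along the sole. Left with speed it rolls on.
- stop: dark wooden stop fixed to the bench, origin on the bench under the seat. x: level direction in which to roll the vase (roughly world +y); y: along the fence. Fence: 200 mm long, 46 mm high, upright face at x = +32 mm, rigid. A sole that drives on when the vase bears on the fence pushes it against the fence with about 1.4 times the sole's own level push, easily over 6 N.
- seat (a point): the seat at the fence, 32 mm above the bench: where the vase's origin is when it just touches the fence. Axes as the stop's.
- plates: stack of four clay plates, 150 mm across, 44 mm high, on the far side of the bench; origin at the centre of its foot; leave alone
- small_vase: small upright clay vase, 80 mm across, 128 mm high; origin at the centre of its foot; leave alone
- pot: white glazed cup, 76 mm across, 70 mm high; origin at the centre of its foot; leave alone
Not all that is in view belongs to the job. Of the things that look like the stop, the larger one is meant. Leave any blue look-alike of the float alone.

How it is judged:
By the outcome, as a careful person would: the job done as asked, in the order asked, and still so for the second after the job is handed in, with the robot touching nothing.
It also fails if it takes over 67 s, if anything falls off the work surface, if the arm or the gripper's body presses on something with over 40 N, if the wrist force passes 120 N, or if a joint passes its speed limit or range.

### The arm

A 7-joint arm with a two-finger parallel gripper is mounted at the origin on the work surface. World frame = base frame: x ahead of the robot, y to its left, z up, the work surface at z = 0. Lengths are in m, angles in rad, forces in N, time in s.
With the tool pointing down it reaches from about 0.4 to 0.85 m from the base axis. Payload 10.4 kg.
Tool frame: the origin (TCP) lies at the very end of the fingers, on their centre line; the grasp point (between the pads) lies 19 mm behind it; x points along the fingers, z is the direction in which the jaws open and shut, and the axes are right-handed (so a half turn about x gives the same grasp; the last joint's range is limited). The gripper opens to 85 mm and grips with 20 to 120 N. Pads are 22 mm wide; open, the fingers measure 114 mm over their backs; the gripper's body (76 mm by 85 mm) begins 54 mm behind the grasp point. The pads swing forward as they close: fully open they stand 13 mm farther back than shut.
Start: joints at [1.217, 0.332, -0.065, 1.46, 0.022, 1.35, -0.088], TCP at [0.203, -0.591, 0.231] pointing down, gripper open.
Joint ranges: [-2.6, 2.6], [-0.5, 2.12], [-1.47, 1.34], [0.16, 2.42], [-1.27, 4.41], [0.06, 2.06], [-2.6, 2.6]. Speed limits (rad/s): [2.22, 2.22, 2.79, 2.79, 3.14, 3.14, 3.14].

### API

Orientations are given as a unit quaternion [x, y, z, w].
In Python, from workcell import telemetry, viewer, manip, spot_in, mark_of gives the robot as it stands. The module is installed in compiled form; this text tells all that it offers.
- The arm moves only by the shell command python3 -m crank 'ROWS' [FORCE]. ROWS is JSON, a list of rows, each a list of 3 entries, a list of its own where there are three numbers: the closure, from 0 (fully open) to 1 (shut), then the shift along the world's x, y, z in cm, then the turn, a rotation vector about the world's x, y, z in rad. A call has 1 to 12 rows; each row shifts and turns the commanded pose from where the row before left it; what a row does not reach is not made up. A row lasts 1/12 s, in which the tool goes at most 41.7 mm and 7.16 degrees, less where a joint would pass 70% of its speed; a pose out of reach is approached as far as the arm can. A call with a gripper value outside its range is refused whole. The fingers move at their own pace and stop on an object; FORCE is the grip in N (left out, the last holds). Time passes only in rows, so rows that do not move let the fingers close. It gives the time, the measured TCP pose, the force and the opening at its end, in the units of the state.
- telemetry.get_obs(): the state, without advancing time (a new reading comes with each control period).
- viewer.camera(name): name is "scene" or "top"; returns a dict with "frame" (384x512x3 uint8, red, green, blue), "intrinsics" (3x3 intrinsics, pixels), "cam_to_world" (4x4, takes a point from camera to world coordinates). Camera axes: x right, y up, looking along -z (the intrinsics and any distortion apply to the point x, -y, -z); pixel columns grow to the right and rows downward; lengths in m; the calibration is good to about 2 mm. A picture is of the moment at which its call begins. There is no depth.
- manip.hand_in(): hands the job in, once; it reports no verdict.
Trained networks look in a picture, given as the dict that the camera call returned (one of the last four; its "shot" number tells which), for a name from the list of things; names that differ only in an ending like _2 or _b are one class to them, and where a whole thing is asked for, a point or a joint stands for the part that bears it (a point fixed in the world has none). Each returns a list of dicts, best first, with "conf" (0 to 1); they miss things now and then, are a little off and sometimes report something else, mostly with a low value. They report only what shows in the picture. A call takes as long as a camera call. They do not tell look-alikes from the thing itself.
- spot_in(thing, picture): "location" ([x, y, z] in m, in the coordinates of the camera as it stood for that picture, good to about 4 mm: the middle of the surface that is visible of it).
- mark_of(thing, picture): "location" ([x, y, z] in m, in the coordinates of the camera as it stood for that picture, good to about 4 mm: a listed point, or the origin of a listed thing).
The state is a dict: "clock": time; "joint_pos": joint angles; "joint_velocities": joint speeds; "tau": joint torques, N m; "position": TCP position; "ee_rot": TCP orientation; "ft_force": force on the tool from outside, world axes, zero at the start; "torque": the same for the moment, N m; "grip_width": opening from 0.0 (shut) to 1.0 (fully open).
Only numpy, scipy, OpenCV 4.12 (cv2) and the standard library are available. Lean on these libraries where they do the work, as an engineer would, in place of code of your own. Each camera call takes 0.05 s, during which the arm holds its last target. There are 200 camera calls.

## Working session

There is one attempt and no reset: what is moved stays moved. The work goes in short steps, Python scripts to look and compute and a shell command to move; the robot and the scene stay as the last step left them, time stands still between calls to the robot, and variables do not carry over. Pictures are saved under pics/ and viewed, about 8 in all and at most 12, crops included, and the job is handed in when it is done.

```bash
mkdir -p pics
cat > h.py <<'E'
import numpy as np,cv2
from workcell import telemetry, viewer, manip, spot_in, mark_of
def W(pic,p): 
    return (np.array(pic["cam_to_world"])@np.r_[p,1])[:3]
def px(pic,w):
    c=np.linalg.inv(np.array(pic["cam_to_world"]))@np.r_[w,1]
    q=np.array(pic["intrinsics"])@np.array([c[0],-c[1],-c[2]]);return q[:2]/q[2]
def ray(pic,u,v,z):
    T=np.array(pic["cam_to_world"]);d=np.linalg.inv(np.array(pic["intrinsics"]))@np.array([u,v,1.])
    d=T[:3,:3]@np.array([d[0],-d[1],-d[2]]);o=T[:3,3];return o+d*(z-o[2])/d[2]
def save(pic,n): cv2.imwrite(f"pics/{n}.png",np.array(pic["frame"])[:,:,::-1])
E
python3 - <<'E'
from h import *
np.set_printoptions(precision=3,suppress=True)
for n in("scene","top"):
    p=viewer.camera(n);save(p,n+"0");print(n,[k for k in p],np.array(p["cam_to_world"])[:3,3],p["intrinsics"])
    for t in("float","vase","stop","seat","plates","small_vase","pot"):
        for f in(spot_in,mark_of):
            for d in f(t,p)[:3]: print(t,f.__name__,round(d["conf"],2),W(p,d["location"]),px(p,W(p,d["location"])))
print(telemetry.get_obs())
E
```

```text
scene ['frame', 'intrinsics', 'cam_to_world', 'shot'] [ 0.933 -0.646  1.131] [[494.89    0.    253.621]
 [  0.    494.89  192.916]
 [  0.      0.      1.   ]]
float call 0.92 [ 0.537 -0.234  0.011] [198.496 265.536]
float call 0.89 [ 0.33  -0.287  0.014] [119.951 242.276]
float call 0.47 [0.502 0.226 0.031] [277.938 136.743]
float call 0.67 [ 0.317 -0.284  0.002] [117.834 241.483]
float call 0.59 [ 0.531 -0.221 -0.   ] [199.743 262.543]
vase call 0.76 [0.503 0.028 0.059] [242.582 177.097]
vase call 0.63 [0.494 0.045 0.03 ] [243.187 177.752]
stop call 0.94 [0.503 0.225 0.037] [278.228 135.796]
stop call 0.9 [0.555 0.404 0.019] [321.032 109.432]
stop call 0.61 [ 0.495  0.194 -0.002] [270.115 150.098]
stop call 0.47 [ 0.738  0.185 -0.002] [342.95  187.457]
seat call 0.95 [0.508 0.226 0.035] [279.924 136.732]
seat call 0.93 [0.554 0.409 0.021] [321.695 107.944]
seat call 0.88 [0.558 0.379 0.021] [318.282 114.427]
seat call 0.71 [0.499 0.193 0.034] [271.568 143.097]
plates call 0.85 [ 0.784 -0.02   0.045] [327.152 240.768]
plates call 0.91 [ 0.782 -0.01   0.001] [325.811 245.999]
small_va
[... 1352 characters left out ...]
small_vase call 0.9 [ 0.699 -0.31   0.093] [364.66  148.634]
small_vase call 0.83 [ 0.716 -0.319 -0.001] [359.595 152.848]
pot call 0.98 [0.75  0.182 0.034] [197.135 135.242]
pot call 0.9 [0.737 0.18  0.   ] [198.925 142.885]
{'clock': 1.5, 'joint_pos': array([ 1.217,  0.332, -0.065,  1.46 ,  0.022,  1.35 , -0.088]), 'joint_velocities': array([ 0.   ,  0.001, -0.002, -0.001,  0.001, -0.001,  0.001]), 'tau': array([ -0.   , -62.523,   0.049, -39.182,   0.016,   0.002,   0.   ]), 'position': array([ 0.203, -0.591,  0.231]), 'ee_rot': array([ 0.411,  0.575, -0.411,  0.576]), 'ft_force': array([ 0.5  ,  0.123, -0.596]), 'torque': array([ 0.05 ,  0.065, -0.013]), 'grip_width': 0.9972934756068617}
```

View images.

```bash
python3 -c "
import cv2
a=cv2.imread('pics/top0.png');b=cv2.imread('pics/scene0.png')
cv2.imwrite('pics/t1.png',cv2.resize(a[100:325,90:390],None,fx=2.6,fy=2.6,interpolation=cv2.INTER_CUBIC))
cv2.imwrite('pics/s1.png',cv2.resize(b[70:360,80:400],None,fx=2.0,fy=2.0))"
```

```text
(no output)
```

View pics/t1.png

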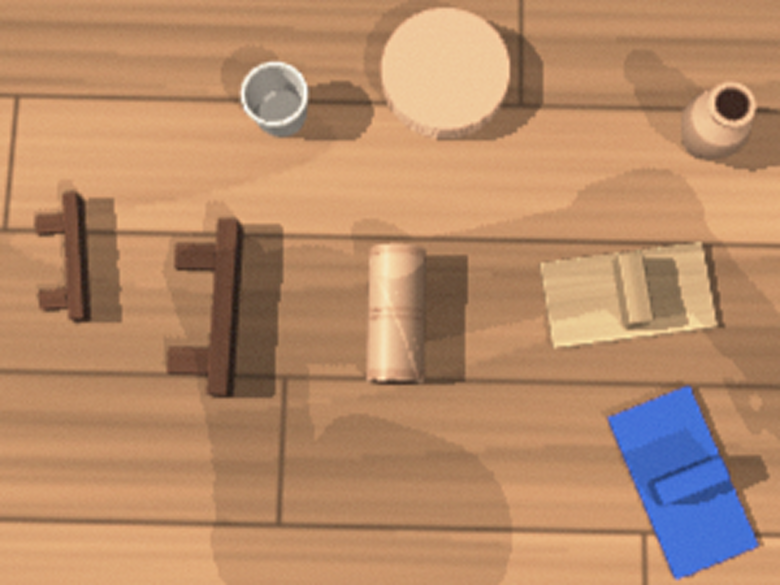

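View pics/s1.png

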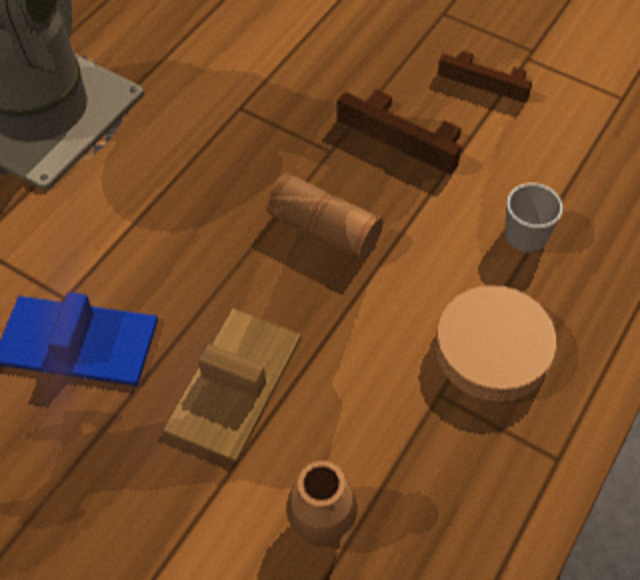

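Run:
```python
from h import *
np.set_printoptions(precision=4,suppress=True)
p=viewer.camera("top");s=viewer.camera("scene")
f=lambda x,y,z:ray(p,90+x/2.6,100+y/2.6,z)
c=[f(x,y,.012) for x,y in((541,263),(702,242),(719,327),(555,348))]
print("float",np.mean(c,0),[np.linalg.norm(c[i]-c[(i+1)%4]) for i in range(4)]); d=c[1]-c[0]+c[2]-c[3];d=-d;print("float xdir ang",np.arctan2(d[1],d[0]))
r=[f(x,y,.06) for x,y in((613,252),(638,250),(650,325),(625,329))];print("rib",np.mean(r,0))
e=f(241,222,.046)-f(231,397,.046);print("fence edge",f(241,222,.046),f(231,397,.046),np.arctan2(e[1],e[0]))
g=s["frame"];q=lambda x,y,z:ray(s,80+x/2,70+y/2,z)
print("scene fence top",q(338,106,.046),q(457,160,.046))
print("vase",f(369,244,.045),f(424,244,.045),f(424,382,.045),f(367,382,.045))
# segmentation based float outline
hsv=cv2.cvtColor(p["frame"],cv2.COLOR_RGB2HSV);print(hsv[210,302],hsv[205,340],p["frame"][210,302],p["frame"][205,318], p["frame"][230,340],p["frame"][220,245])
for n,pic in(("top",p),("scene",s)):
    cr=(pic["frame"][100:325,90:390] if n=="top" else pic["frame"][70:360,80:400])
print("float proj in scene",px(s,np.mean(c,0)))
a=cv2.resize(p["frame"][175:260,150:380],None,fx=3.4,fy=3.4,interpolation=cv2.INTER_CUBIC)[:,:,::-1]
b=cv2.resize(s["frame"][100:310,150:320],None,fx=2.4*1,fy=2.4,interpolation=cv2.INTER_CUBIC)[:,:,::-1]
cv2.imwrite("pics/z1.png",a)
```

```text
float [ 0.5218 -0.2281  0.012 ] [np.float64(0.1885983247652579), np.float64(0.10019940028128373), np.float64(0.18927393090885872), np.float64(0.0993336223356663)]
float xdir ang 1.7213072312890696
rib [ 0.5204 -0.2218  0.06  ]
fence edge [0.59   0.2158 0.046 ] [0.3932 0.2167 0.046 ] -0.004603299394608817
scene fence top [0.4078 0.2151 0.046 ] [0.6061 0.2169 0.046 ]
vase [0.5679 0.0705 0.045 ] [0.5692 0.0086 0.045 ] [0.414  0.0055 0.045 ] [0.4127 0.0682 0.045 ]
[ 16 104 213] [ 16 105 129] [213 171 126] [207 168 125] [170 127  90] [196 150 116]
float proj in scene [194.7131 260.7254]
```

View pics/z1.png

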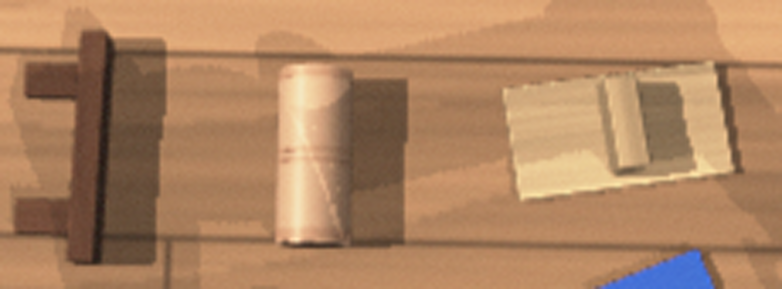

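Run:
```python
from h import *
from scipy.spatial.transform import Rotation as R
o=telemetry.get_obs();M=R.from_quat(o["ee_rot"]).as_matrix();print(M.round(3),o["clock"])
a=np.arctan2(M[1,2],M[0,2]);print("jaw ang",a,"turn to 1.72:",(1.721-a+np.pi/2)%np.pi-np.pi/2)
print((np.array([.522,-.226,.15])-o["position"])*100)
# tilt correction so that tool x = -z exactly
x=M[:,0];print("tilt fix rotvec",np.cross(x,[0,0,-1]))
```

```text
[[ 0.     0.946  0.325]
 [-0.     0.325 -0.946]
 [-1.    -0.     0.   ]] 1.6
jaw ang -1.240039385922346 turn to 1.72: -0.18055326766744706
[31.89986119 36.51263669 -8.1351423 ]
tilt fix rotvec [1.00022187e-04 1.18647967e-05 0.00000000e+00]
```

```bash
python3 -m crank '[[0,[2.6,3.0,0],[0,0,-0.015]],[0,[2.6,3.0,0],[0,0,-0.015]],[0,[2.6,3.0,0],[0,0,-0.015]],[0,[2.6,3.0,0],[0,0,-0.015]],[0,[2.6,3.0,0],[0,0,-0.015]],[0,[2.6,3.0,0],[0,0,-0.015]],[0,[2.6,3.0,0],[0,0,-0.015]],[0,[2.6,3.0,-0.5],[0,0,-0.015]],[0,[2.6,3.0,-1],[0,0,-0.015]],[0,[2.6,3.0,-2],[0,0,-0.015]],[0,[2.6,3.0,-2],[0,0,-0.015]],[0,[2.6,3.0,-2],[0,0,-0.015]]]' 80; python3 -m crank '[[0,[0.7,0.5,-0.6],[0,0,0]],[0,[0,0,0],[0,0,0]],[0,[0,0,0],[0,0,0]]]'
python3 - <<'E'
from h import *
s=viewer.camera("scene");t=viewer.camera("top")
a=cv2.resize(s["frame"][150:330,110:290],(560,560),interpolation=cv2.INTER_CUBIC)
cv2.imwrite("pics/g1.png",a[:,:,::-1])
E
```

```text
clock: 2.6
position: [0.5112, -0.2353, 0.1598]
ee_rot: [0.461, 0.536, -0.461, 0.536]
ft_force: [2.5, -0.5, 0.2]
grip_width: 0.998
clock: 2.85
position: [0.517, -0.2318, 0.1539]
ee_rot: [0.46, 0.537, -0.461, 0.536]
ft_force: [-0.7, -0.7, 0.1]
grip_width: 0.999
```

View pics/g1.png

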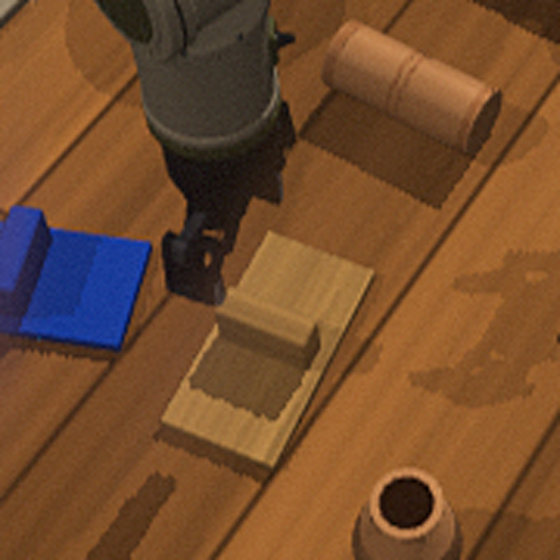

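Run:
```python
from h import *
s=viewer.camera("scene")
q=lambda x,y,z:ray(s,110+x/3.111,150+y/3.111,z)
for z,P in((.06,((225,289),(318,330),(311,345),(216,304))),(.012,((270,233),(374,269),(271,466),(163,424)))):
    P=[q(x,y,z) for x,y in P];print(np.mean(P,0).round(4),[np.linalg.norm(P[i]-P[(i+1)%4]).round(4) for i in range(4)])
    d=P[1]-P[0]+P[2]-P[3];print(np.arctan2(d[1],d[0])+np.pi/2)
```

```text
[ 0.5279 -0.2249  0.06  ] [np.float64(0.0832), np.float64(0.0139), np.float64(0.0841), np.float64(0.0147)]
1.6807198350098238
[ 0.5268 -0.2245  0.012 ] [np.float64(0.0953), np.float64(0.1897), np.float64(0.093), np.float64(0.1888)]
1.7465592719243939
```

```bash
python3 -m crank '[[0,[0.8,0.7,-2],[0,0,0]],[0,[0,0,-2.5],[0,0,0]],[0,[0,0,-2.5],[0,0,0]],[0,[0,0,-2],[0,0,0]],[0,[0,0,-1.5],[0,0,0]],[0,[0,0,-1],[0,0,0]],[0,[0,0,-0.7],[0,0,0]],[0,[0,0,-0.5],[0,0,0]],[0,[0,0,0],[0,0,0]],[0,[0,0,0],[0,0,0]]]'
```

```text
clock: 3.83
position: [0.5255, -0.2251, 0.0278]
ee_rot: [0.461, 0.536, -0.461, 0.537]
ft_force: [-0.4, 0.1, -0.1]
grip_width: 1.003
```

```bash
python3 -m crank '[[0,[0,0,-0.5],[0,0,0]],[1,[0,0,0],[0,0,0]],[1,[0,0,0],[0,0,0]],[1,[0,0,0],[0,0,0]],[1,[0,0,0],[0,0,0]],[1,[0,0,0],[0,0,0]],[1,[0,0,0],[0,0,0]],[1,[0,0,0],[0,0,0]],[1,[0,0,0],[0,0,0]],[1,[0,0,0],[0,0,0]]]' 100; python3 -m crank '[[1,[0,0,0],[0,0,0]],[1,[0,0,0],[0,0,0]],[1,[0,0,0],[0,0,0]]]'
```

```text
clock: 4.67
position: [0.5254, -0.2248, 0.0225]
ee_rot: [0.461, 0.536, -0.461, 0.536]
ft_force: [-1.3, 0.2, 5.9]
grip_width: 0.317
clock: 4.92
position: [0.5254, -0.2248, 0.0225]
ee_rot: [0.461, 0.536, -0.461, 0.536]
ft_force: [-0.5, 0.2, 6.4]
grip_width: 0.314
```

```bash
python3 -m crank '[[1,[0,0,1],[0,0,0]],[1,[0,0,2],[0,0,0]],[1,[0,0,2],[0,0,0]],[1,[0,0,2],[0,0,0]],[1,[0,0,2],[0,0,0]],[1,[-0.5,0,0],[0,0,-0.05]],[1,[-0.5,2,0],[0,0,-0.05]],[1,[-0.5,3,0],[0,0,-0.05]],[1,[-0.5,3,0],[0,0,0]],[1,[-0.5,3,0],[0,0,0]],[1,[-0.5,3,0],[0,0,0]],[1,[-0.4,2,0],[0,0,0]]]'; python3 -m crank '[[1,[0,1.5,0],[0,0,0]],[1,[0,1,0],[0,0,0]],[1,[0,0.5,0],[0,0,0]],[1,[0,0,0],[0,0,0]],[1,[0,0,0],[0,0,0]],[1,[0,0,0],[0,0,0]]]'
python3 - <<'E'
from h import *
from scipy.spatial.transform import Rotation as R
o=telemetry.get_obs();print(o["position"],R.from_quat(o["ee_rot"]).as_matrix().round(4),o["ft_force"],o["torque"])
s=viewer.camera("scene");save(s,"s2");t=viewer.camera("top");save(t,"t2")
for n in("float","vase"):
  for p in(s,t):
    for d in mark_of(n,p)[:2]:print(n,round(d["conf"],2),W(p,d["location"]).round(4))
a=cv2.resize(s["frame"][90:290,150:350],(560,560),interpolation=cv2.INTER_CUBIC)
cv2.imwrite("pics/g2.png",a[:,:,::-1])
E
```

```text
clock: 5.92
position: [0.4902, -0.0617, 0.1122]
ee_rot: [0.499, 0.501, -0.499, 0.5]
ft_force: [0.7, 0.8, -3.0]
grip_width: 0.319
clock: 6.42
position: [0.4911, -0.036, 0.112]
ee_rot: [-0.5, -0.5, 0.5, -0.5]
ft_force: [0.1, 0.0, -3.2]
grip_width: 0.314
[ 0.49114145 -0.03599399  0.11199193] [[-3.e-04  1.e+00 -8.e-04]
 [-3.e-04 -8.e-04 -1.e+00]
 [-1.e+00 -3.e-04  3.e-04]] [ 1.48543423e-01  1.89235242e-03 -3.24606848e+00] [-0.00365383 -0.00562886 -0.0348377 ]
float 0.79 [ 0.3156 -0.2794 -0.0005]
float 0.68 [ 0.4975 -0.0306  0.0866]
float 0.61 [ 0.315  -0.282  -0.0043]
vase 0.96 [0.4945 0.0438 0.0328]
vase 0.63 [0.4886 0.0384 0.032 ]
```

View pics/g2.png

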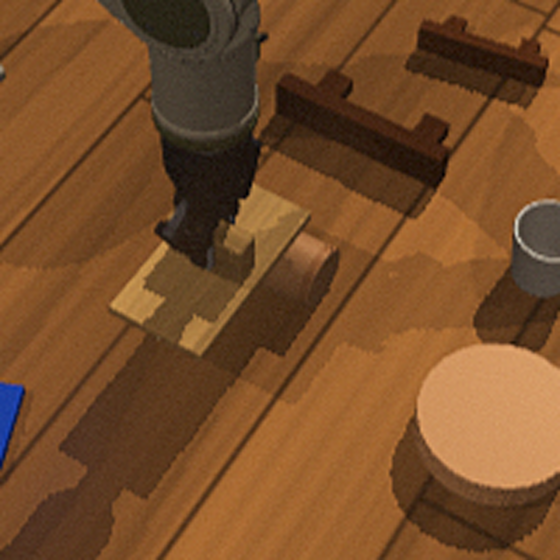

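```bash
python3 -m crank '[[1,[0,0.3,-0.5],[0,0,0]],[1,[0,0,-0.6],[0,0,0]],[1,[0,0,-0.5],[0,0,0]],[1,[0,0,-0.4],[0,0,0]],[1,[0,0,-0.2],[0,0,0]],[1,[0,0,0],[0,0,0]],[1,[0,0,0],[0,0,0]]]';python3 -m crank '[[1,[0,0,-0.1],[0,0,0]],[1,[0,0,0],[0,0,0]]]'; python3 -m crank '[[1,[0,0,-0.1],[0,0,0]],[1,[0,0,0],[0,0,0]]]'
```

```text
clock: 7.3
position: [0.4911, -0.0318, 0.09]
ee_rot: [0.5, 0.5, -0.5, 0.5]
ft_force: [-0.4, -0.5, -2.9]
grip_width: 0.319
clock: 7.47
position: [0.4912, -0.0318, 0.0892]
ee_rot: [0.5, 0.5, -0.5, 0.5]
ft_force: [-0.5, -0.1, -3.3]
grip_width: 0.314
clock: 7.63
position: [0.4911, -0.0318, 0.0881]
ee_rot: [0.5, 0.5, -0.5, 0.5]
ft_force: [-0.8, -0.4, -3.7]
grip_width: 0.315
```

```bash
python3 -m crank '[[1,[0,0,-0.1],[0,0,0]],[1,[0,0,0],[0,0,0]]]'|egrep "pos|for"; python3 -m crank '[[1,[0,0,-0.1],[0,0,0]],[1,[0,0,0],[0,0,0]]]'|egrep "pos|for"
```

```text
position: [0.4911, -0.0318, 0.087]
ft_force: [-0.9, 0.4, -3.1]
position: [0.4913, -0.0317, 0.0863]
ft_force: [-1.7, -0.2, 0.4]
```

```bash
python3 -m crank '[[1,[0,0,-0.05],[0,0,0]],[1,[0,0,0],[0,0,0]]]'|egrep "pos|for"
```

```text
position: [0.4913, -0.0316, 0.0862]
ft_force: [-3.7, -0.6, 5.8]
```

```bash
python3 -m crank '[[1,[-0.01,0.1,0],[0,0,0]],[1,[0,0.2,0],[0,0,0]],[1,[0,0.2,0],[0,0,0]],[1,[0,0.2,0],[0,0,0]]]'|egrep "pos|for"; python3 -m crank '[[1,[0,0.2,0],[0,0,0]],[1,[0,0.2,0],[0,0,0]],[1,[0,0.2,0],[0,0,0]],[1,[0,0.2,0],[0,0,0]]]'|egrep "pos|for"
```

```text
position: [0.4913, -0.0246, 0.0862]
ft_force: [-2.6, -0.7, 6.0]
position: [0.4913, -0.0166, 0.0862]
ft_force: [-3.9, -0.8, 6.8]
```

```bash
python3 -m crank '[[1,[-0.02,0.3,0],[0,0,0]],[1,[0,0.3,0],[0,0,0]],[1,[0,0.3,0],[0,0,0]],[1,[0,0.3,0],[0,0,0]],[1,[0,0.3,0],[0,0,0]]]'|egrep "pos|for"; python3 -m crank '[[1,[0,0.3,0],[0,0,0]],[1,[0,0.3,0],[0,0,0]],[1,[0,0.3,0],[0,0,0]],[1,[0,0.3,0],[0,0,0]],[1,[0,0.3,0],[0,0,0]]]'|egrep "pos|for"
```

```text
position: [0.4911, -0.0015, 0.0863]
ft_force: [-3.3, -1.4, 6.3]
position: [0.491, 0.0135, 0.0863]
ft_force: [-3.8, -1.1, 8.1]
```

```bash
python3 -m crank '[[1,[-0.02,0.3,0.01],[0,0,0]],[1,[-0.01,0.3,0],[0,0,0]],[1,[-0.01,0.3,0],[0,0,0]],[1,[-0.01,0.3,0],[0,0,0]],[1,[-0.01,0.3,0],[0,0,0]]]'|egrep "pos|for"; python3 -m crank '[[1,[-0.01,0.3,0],[0,0,0]],[1,[-0.01,0.3,0],[0,0,0]],[1,[-0.01,0.3,0],[0,0,0]],[1,[-0.01,0.3,0],[0,0,0]],[1,[-0.01,0.3,0],[0,0,0]]]'|egrep "pos|for"
```

```text
position: [0.4909, 0.0285, 0.0863]
ft_force: [-0.6, -0.0, 5.6]
position: [0.4907, 0.0436, 0.0864]
ft_force: [1.2, -0.0, 4.6]
```

```bash
python3 -m crank '[[1,[-0.005,0.3,0],[0,0,0]],[1,[-0.005,0.3,0],[0,0,0]],[1,[-0.005,0.3,0],[0,0,0]],[1,[-0.005,0.3,0],[0,0,0]],[1,[-0.005,0.3,0],[0,0,0]]]'|egrep "pos|for"; python3 -m crank '[[1,[-0.005,0.3,0],[0,0,0]],[1,[-0.005,0.3,0],[0,0,0]],[1,[-0.005,0.3,0],[0,0,0]],[1,[-0.005,0.3,0],[0,0,0]],[1,[-0.005,0.3,0],[0,0,0]]]'|egrep "pos|for"
```

```text
position: [0.4906, 0.0586, 0.0864]
ft_force: [2.8, -0.1, 6.0]
position: [0.4904, 0.0736, 0.0864]
ft_force: [3.5, -0.7, 4.8]
```

```bash
python3 -m crank '[[1,[0.01,0.3,-0.01],[0,0,0]],[1,[0,0.3,0],[0,0,0]],[1,[0,0.3,-0.01],[0,0,0]],[1,[0,0.3,0],[0,0,0]],[1,[0,0.3,0],[0,0,0]]]'|egrep "pos|for"; python3 -m crank '[[1,[0,0.3,0],[0,0,0]],[1,[0,0.3,0],[0,0,0]],[1,[0,0.3,0],[0,0,0]],[1,[0,0.3,0],[0,0,0]],[1,[0,0.3,0],[0,0,0]]]'|egrep "pos|for"
```

```text
position: [0.4904, 0.0886, 0.0864]
ft_force: [1.3, -0.1, 7.1]
position: [0.4903, 0.1037, 0.0864]
ft_force: [1.1, -0.9, 9.4]
```

```bash
python3 -m crank '[[1,[0,0.3,0],[0,0,0]],[1,[0,0.3,0],[0,0,0]],[1,[0,0.3,0],[0,0,0]],[1,[0,0.3,0],[0,0,0]],[1,[0,0.3,0],[0,0,0]]]'|egrep "pos|for"; python3 -m crank '[[1,[0,0.3,0],[0,0,0]],[1,[0,0.3,0],[0,0,0]],[1,[0,0.3,0],[0,0,0]],[1,[0,0.3,0],[0,0,0]],[1,[0,0.3,0],[0,0,0]]]'|egrep "pos|for"
```

```text
position: [0.4902, 0.1187, 0.0864]
ft_force: [0.4, -0.6, 9.7]
position: [0.4901, 0.1336, 0.0864]
ft_force: [0.7, -0.4, 9.8]
```

```bash
python3 -m crank '[[1,[0,0.3,0.01],[0,0,0]],[1,[0,0.3,0.01],[0,0,0]],[1,[0,0.3,0.01],[0,0,0]],[1,[0,0.3,0],[0,0,0]],[1,[0,0.3,0],[0,0,0]]]'|egrep "pos|for"; python3 -m crank '[[1,[0,0.3,0],[0,0,0]],[1,[0,0.3,0],[0,0,0]],[1,[0,0.3,0],[0,0,0]],[1,[0,0.3,0],[0,0,0]],[1,[0,0.3,0],[0,0,0]]]'|egrep "pos|for"
```

```text
position: [0.49, 0.1485, 0.0864]
ft_force: [1.0, -0.2, 7.5]
position: [0.4899, 0.1635, 0.0864]
ft_force: [1.0, 0.8, 6.7]
```

```bash
python3 -m crank '[[1,[0,0.3,0],[0,0,0]],[1,[0,0.3,0],[0,0,0]],[1,[0,0.3,0],[0,0,0]],[1,[0,0.3,0],[0,0,0]],[1,[0,0.3,0],[0,0,0]]]'|egrep "clo|pos|for"; python3 -m crank '[[1,[0,0.3,0],[0,0,0]],[1,[0,0.3,0],[0,0,0]],[1,[0,0.3,0],[0,0,0]],[1,[0,0.2,0],[0,0,0]],[1,[0,0.2,0],[0,0,0]]]'|egrep "pos|for"
```

```text
clock: 14.22
position: [0.4898, 0.1785, 0.0864]
ft_force: [-0.7, 0.0, 8.8]
position: [0.4897, 0.1915, 0.0863]
ft_force: [-0.0, -0.5, 8.1]
```

Run:
```python
from h import *
s=viewer.camera("scene");t=viewer.camera("top")
for n in("seat","vase"):
  for p in(s,t):
    for d in mark_of(n,p)[:2]:print(n,round(d["conf"],2),W(p,d["location"]).round(4))
a=cv2.resize(t["frame"][180:260,150:270],None,fx=4,fy=4,interpolation=cv2.INTER_CUBIC)
b=cv2.resize(s["frame"][110:210,200:320],None,fx=4,fy=4,interpolation=cv2.INTER_CUBIC)
c=np.vstack([a,b])[:,:,::-1];c=cv2.resize(c,None,fx=.83,fy=.83);cv2.imwrite("pics/g3.png",c)
```

```text
seat 0.9 [0.5594 0.3827 0.0237]
seat 0.33 [0.494  0.1547 0.0318]
seat 0.72 [0.557  0.3776 0.0253]
vase 0.97 [0.4971 0.1557 0.0318]
```

View pics/g3.png

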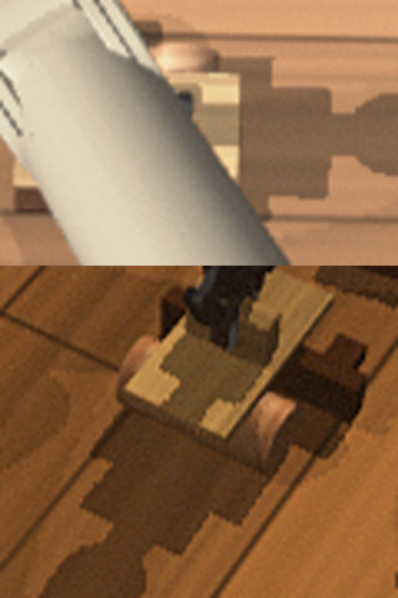

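```bash
cat > g.py <<'E'
import sys,re
t=sys.stdin.read();p=eval(re.search(r'position: (.*)',t)[1]);f=eval(re.search(r'ft_force: (.*)',t)[1])
print(p[1],p[2],f,flush=True)
sys.exit(0 if f[1]>float(sys.argv[1]) and f[2]<15 else 1)
E
C="python3 -m crank"
$C '[[1,[0,0.15,-0.0],[0,0,0]],[1,[0,0.15,0],[0,0,0]],[1,[0,0.15,0],[0,0,0]],[1,[0,0.15,0],[0,0,0]],[1,[0,0.15,0],[0,0,0]],[1,[0,0.15,0],[0,0,0]]]'|python3 g.py -1.5 &&
$C '[[1,[0,0.15,-0.0],[0,0,0]],[1,[0,0.15,0],[0,0,0]],[1,[0,0.15,0],[0,0,0]],[1,[0,0.15,0],[0,0,0]],[1,[0,0.15,0],[0,0,0]],[1,[0,0.15,0],[0,0,0]]]'|python3 g.py -1.5 &&
$C '[[1,[0,0.15,-0.0],[0,0,0]],[1,[0,0.15,0],[0,0,0]],[1,[0,0.15,0],[0,0,0]],[1,[0,0.15,0],[0,0,0]],[1,[0,0.15,0],[0,0,0]],[1,[0,0.15,0],[0,0,0]]]'|python3 g.py -1.5 &&
$C '[[1,[0,0.15,-0.0],[0,0,0]],[1,[0,0.15,0],[0,0,0]],[1,[0,0.1,0],[0,0,0]],[1,[0,0.1,0],[0,0,0]],[1,[0,0.1,0],[0,0,0]],[1,[0,0.05,0],[0,0,0]]]'|python3 g.py -1.5 &&
$C '[[1,[0,0.02,-0.0],[0,0,0]],[1,[0,0.01,0],[0,0,0]],[1,[0,0.0,0],[0,0,0]]]'|python3 g.py -1.5
```

```text
0.2004 0.0863 [0.0, -0.0, 8.2]
0.2094 0.0863 [-1.6, -0.1, 7.5]
0.2184 0.0863 [-1.1, -0.2, 7.7]
0.2249 0.0863 [-0.9, -0.1, 7.7]
0.2252 0.0862 [-1.2, -0.4, 7.6]
```

```bash
C="python3 -m crank"
$C '[[1,[0,0.05,0],[0,0,0]],[1,[0,0.1,0],[0,0,0]],[1,[0,0.1,0],[0,0,0]],[1,[0,0.1,0],[0,0,0]],[1,[0,0.1,0],[0,0,0]],[1,[0,0.1,0],[0,0,0]]]'|python3 g.py -1.5 &&
$C '[[1,[0,0.1,0],[0,0,0]],[1,[0,0.1,0],[0,0,0]],[1,[0,0.1,0],[0,0,0]],[1,[0,0.1,0],[0,0,0]],[1,[0,0.1,0],[0,0,0]],[1,[0,0.1,0],[0,0,0]]]'|python3 g.py -1.5 &&
$C '[[1,[0,0.1,0],[0,0,0]],[1,[0,0.1,0],[0,0,0]],[1,[0,0.1,0],[0,0,0]],[1,[0,0.1,0],[0,0,0]],[1,[0,0.1,0],[0,0,0]],[1,[0,0.05,0],[0,0,0]]]'|python3 g.py -1.5 &&
$C '[[1,[0,0.02,0],[0,0,0]],[1,[0,0.02,0],[0,0,0]]]'|python3 g.py -1.5
```

```text
0.2306 0.0862 [-0.9, -0.3, 7.5]
0.2366 0.0862 [-1.5, -0.3, 7.0]
0.2422 0.0862 [-1.2, 0.5, 7.5]
0.2425 0.0862 [-0.7, -0.2, 8.1]
```

```bash
C="python3 -m crank"; A="python3 g.py -1.2"
$C '[[1,[0,0.03,0],[0,0,0]],[1,[0,0.04,0],[0,0,0]]]'|$A && $C '[[1,[0,0.04,0],[0,0,0]],[1,[0,0.04,0],[0,0,0]]]'|$A && $C '[[1,[0,0.04,0],[0,0,0]],[1,[0,0.04,0],[0,0,0]]]'|$A && $C '[[1,[0,0.04,0],[0,0,0]],[1,[0,0.04,0],[0,0,0]]]'|$A && $C '[[1,[0,0.04,0],[0,0,0]],[1,[0,0.04,0],[0,0,0]]]'|$A && $C '[[1,[0,0.04,0],[0,0,0]],[1,[0,0.04,0],[0,0,0]]]'|$A && $C '[[1,[0,0.04,0],[0,0,0]],[1,[0,0.04,0],[0,0,0]]]'|$A && $C '[[1,[0,0.04,0],[0,0,0]],[1,[0,0.04,0],[0,0,0]]]'|$A && $C '[[1,[0,0.04,0],[0,0,0]],[1,[0,0.04,0],[0,0,0]]]'|$A && $C '[[1,[0,0.04,0],[0,0,0]],[1,[0,0.04,0],[0,0,0]]]'|$A
```

```text
0.2432 0.0862 [-1.2, -0.6, 7.7]
0.244 0.0862 [-2.1, 0.1, 6.9]
0.2448 0.0862 [-1.6, -0.7, 7.2]
0.2456 0.0862 [-1.2, -0.5, 7.6]
0.2464 0.0862 [-0.9, -0.7, 7.0]
0.2472 0.0862 [-1.3, 0.3, 7.4]
0.248 0.0862 [-1.3, -0.2, 7.8]
0.2488 0.0862 [-1.3, -0.5, 7.1]
0.2496 0.0862 [-1.1, -0.2, 7.4]
0.2504 0.0862 [-1.9, -0.4, 7.5]
```

```bash
C="python3 -m crank"; A="python3 g.py -1.3"
r(){ true; }
$C '[[1,[0,0.03,0],[0,0,0]]]'|$A && $C '[[1,[0,0.03,0],[0,0,0]]]'|$A && $C '[[1,[0,0.03,0],[0,0,0]]]'|$A && $C '[[1,[0,0.03,0],[0,0,0]]]'|$A && $C '[[1,[0,0.03,0],[0,0,0]]]'|$A && $C '[[1,[0,0.03,0],[0,0,0]]]'|$A && $C '[[1,[0,0.03,0],[0,0,0]]]'|$A && $C '[[1,[0,0.03,0],[0,0,0]]]'|$A && $C '[[1,[0,0.03,0],[0,0,0]]]'|$A && $C '[[1,[0,0.03,0],[0,0,0]]]'|$A && $C '[[1,[0,0.03,0],[0,0,0]]]'|$A && $C '[[1,[0,0.03,0],[0,0,0]]]'|$A && $C '[[1,[0,0.03,0],[0,0,0]]]'|$A && $C '[[1,[0,0.03,0],[0,0,0]]]'|$A && $C '[[1,[0,0.03,0],[0,0,0]]]'|$A && $C '[[1,[0,0.03,0],[0,0,0]]]'|$A && $C '[[1,[0,0.03,0],[0,0,0]]]'|$A && $C '[[1,[0,0.03,0],[0,0,0]]]'|$A && $C '[[1,[0,0.03,0],[0,0,0]]]'|$A && $C '[[1,[0,0.03,0],[0,0,0]]]'|$A
```

```text
0.2507 0.0862 [-0.7, -0.7, 7.3]
0.251 0.0862 [-0.8, -0.0, 8.1]
0.2513 0.0862 [-1.5, -0.8, 7.1]
0.2516 0.0862 [-1.3, 0.7, 7.7]
0.2519 0.0862 [-1.8, 0.2, 7.7]
0.2522 0.0862 [-1.8, 0.2, 6.9]
0.2525 0.0862 [-1.0, -0.1, 6.7]
0.2528 0.0862 [-0.6, 0.1, 6.8]
0.2531 0.0862 [-1.8, -0.3, 6.6]
0.2533 0.0862 [-0.3, -0.8, 7.2]
0.2537 0.0862 [-0.9, 0.6, 7.6]
0.254 0.0862 [-2.0, -0.7, 7.3]
0.2543 0.0862 [-1.6, 0.2, 6.5]
0.2546 0.0862 [-0.3, 1.2, 7.1]
0.2548 0.0861 [-1.8, 0.5, 6.6]
0.2552 0.0862 [-0.3, 1.2, 7.0]
0.2554 0.0862 [-1.8, 0.4, 7.1]
0.2558 0.0862 [-1.0, 0.3, 7.9]
0.256 0.0861 [-2.1, -0.2, 6.5]
0.2564 0.0862 [-1.2, 0.2, 7.0]
```

```bash
C="python3 -m crank"; A="python3 g.py -1.3"
$C '[[1,[0,0.03,0],[0,0,0]]]'|$A && $C '[[1,[0,0.03,0],[0,0,0]]]'|$A && $C '[[1,[0,0.03,0],[0,0,0]]]'|$A && $C '[[1,[0,0.03,0],[0,0,0]]]'|$A && $C '[[1,[0,0.03,0],[0,0,0]]]'|$A && $C '[[1,[0,0.03,0],[0,0,0]]]'|$A && $C '[[1,[0,0.03,0],[0,0,0]]]'|$A && $C '[[1,[0,0.03,0],[0,0,0]]]'|$A && $C '[[1,[0,0.03,0],[0,0,0]]]'|$A && $C '[[1,[0,0.03,0],[0,0,0]]]'|$A && $C '[[1,[0,0.03,0],[0,0,0]]]'|$A && $C '[[1,[0,0.03,0],[0,0,0]]]'|$A && $C '[[1,[0,0.03,0],[0,0,0]]]'|$A && $C '[[1,[0,0.03,0],[0,0,0]]]'|$A && $C '[[1,[0,0.03,0],[0,0,0]]]'|$A && $C '[[1,[0,0.03,0],[0,0,0]]]'|$A && $C '[[1,[0,0.03,0],[0,0,0]]]'|$A && $C '[[1,[0,0.03,0],[0,0,0]]]'|$A && $C '[[1,[0,0.03,0],[0,0,0]]]'|$A && $C '[[1,[0,0.03,0],[0,0,0]]]'|$A
```

```text
0.2567 0.0862 [-1.4, -0.0, 7.4]
0.2569 0.0862 [-0.3, -0.5, 7.4]
0.2572 0.0862 [-2.0, -0.4, 7.2]
0.2575 0.0861 [-1.5, 0.8, 6.4]
0.2579 0.0862 [-0.9, -0.2, 6.1]
0.2582 0.0862 [-1.8, -0.9, 7.2]
0.2585 0.0862 [-0.5, 0.1, 7.4]
0.2588 0.0862 [-2.6, -0.8, 7.5]
0.2591 0.0861 [-1.5, 0.1, 7.6]
0.2593 0.0862 [-2.0, 0.8, 6.1]
0.2596 0.0862 [-1.7, -0.3, 7.5]
0.26 0.0861 [-2.5, -0.3, 6.8]
0.2603 0.0861 [-0.1, 0.1, 7.4]
0.2605 0.0861 [-0.7, -0.1, 7.7]
0.2608 0.0861 [-0.8, -0.4, 8.4]
0.2612 0.0861 [-1.5, -0.9, 7.7]
0.2615 0.0861 [-1.5, 0.1, 6.7]
0.2618 0.0861 [-1.3, -0.3, 8.1]
0.2621 0.0861 [-1.4, -0.5, 7.1]
0.2624 0.0861 [-2.1, 0.5, 6.8]
```

```bash
C="python3 -m crank"; A="python3 g.py -1.3"
$C '[[1,[0,0.03,0],[0,0,0]]]'|$A && $C '[[1,[0,0.03,0],[0,0,0]]]'|$A && $C '[[1,[0,0.03,0],[0,0,0]]]'|$A && $C '[[1,[0,0.03,0],[0,0,0]]]'|$A && $C '[[1,[0,0.03,0],[0,0,0]]]'|$A && $C '[[1,[0,0.03,0],[0,0,0]]]'|$A && $C '[[1,[0,0.03,0],[0,0,0]]]'|$A && $C '[[1,[0,0.03,0],[0,0,0]]]'|$A && $C '[[1,[0,0.03,0],[0,0,0]]]'|$A && $C '[[1,[0,0.03,0],[0,0,0]]]'|$A && $C '[[1,[0,0.03,0],[0,0,0]]]'|$A && $C '[[1,[0,0.03,0],[0,0,0]]]'|$A && $C '[[1,[0,0.03,0],[0,0,0]]]'|$A && $C '[[1,[0,0.03,0],[0,0,0]]]'|$A && $C '[[1,[0,0.03,0],[0,0,0]]]'|$A && $C '[[1,[0,0.03,0],[0,0,0]]]'|$A && $C '[[1,[0,0.03,0],[0,0,0]]]'|$A && $C '[[1,[0,0.03,0],[0,0,0]]]'|$A && $C '[[1,[0,0.03,0],[0,0,0]]]'|$A && $C '[[1,[0,0.03,0],[0,0,0]]]'|$A
```

```text
0.2627 0.0862 [-1.8, -0.6, 8.3]
0.2629 0.0861 [-1.6, -1.1, 7.6]
0.2632 0.0861 [-3.4, -0.1, 6.8]
0.2635 0.0862 [-0.9, -0.6, 7.6]
0.2638 0.0861 [-1.2, -0.1, 7.2]
0.2641 0.0861 [-1.7, -0.1, 7.7]
0.2644 0.0861 [-2.0, -0.2, 7.2]
0.2647 0.0861 [-2.1, -0.7, 7.1]
0.265 0.0861 [-1.1, -0.3, 7.9]
0.2653 0.0861 [-1.3, 0.6, 6.7]
0.2656 0.0861 [-1.3, 0.6, 7.9]
0.266 0.0861 [-1.6, 0.0, 7.1]
0.2661 0.0861 [-1.2, 0.2, 8.0]
0.2662 0.0861 [-1.9, -1.9, 6.5]
```

```bash
C="python3 -m crank"; A="python3 g.py -9"
$C '[[1,[0,0,0],[0,0,0]]]'|$A; $C '[[1,[0,0,0],[0,0,0]]]'|$A; $C '[[1,[0,0,0],[0,0,0]]]'|$A; $C '[[1,[0,0,0],[0,0,0]]]'|$A
```

```text
0.2662 0.086 [-2.3, -1.5, 8.4]
0.2662 0.0861 [-1.1, -1.4, 7.3]
0.2662 0.0861 [-1.9, -1.3, 7.7]
0.2662 0.0861 [-0.6, -1.1, 7.9]
```

```bash
C="python3 -m crank"; A="python3 g.py -9"
$C '[[1,[0,0.012,0],[0,0,0]]]'|$A; $C '[[1,[0,0,0],[0,0,0]]]'|$A; $C '[[1,[0,0,0],[0,0,0]]]'|$A; $C '[[1,[0,0,0],[0,0,0]]]'|$A; $C '[[1,[0,0,0],[0,0,0]]]'|$A; $C '[[1,[0,0,0],[0,0,0]]]'|$A
```

```text
0.2662 0.0861 [-1.6, -1.5, 7.6]
0.2662 0.086 [-1.3, -1.9, 7.7]
0.2662 0.086 [-1.3, -1.3, 8.4]
0.2662 0.0861 [-1.5, -2.0, 7.0]
0.2662 0.086 [-1.6, -1.9, 8.3]
0.2662 0.086 [-2.2, -1.4, 7.2]
```

```bash
C="python3 -m crank"; A="python3 g.py -9"
$C '[[1,[0,0,0],[0,0,0]],[1,[0,0,0],[0,0,0]]]'|$A; $C '[[1,[0,0,0],[0,0,0]],[1,[0,0,0],[0,0,0]]]'|$A; $C '[[1,[0,0,0],[0,0,0]],[1,[0,0,0],[0,0,0]]]'|$A; $C '[[1,[0,0,0],[0,0,0]],[1,[0,0,0],[0,0,0]]]'|$A; $C '[[1,[0,0,0],[0,0,0]],[1,[0,0,0],[0,0,0]]]'|$A; $C '[[1,[0,0,0],[0,0,0]],[1,[0,0,0],[0,0,0]]]'|$A
python3 - <<'E'
from h import *
print(telemetry.get_obs()["clock"])
s=viewer.camera("scene")
for n in("seat","vase"):
    for d in mark_of(n,s)[:2]:print(n,round(d["conf"],2),W(s,d["location"]).round(4))
b=cv2.resize(s["frame"][90:210,220:370],None,fx=5,fy=4.9,interpolation=cv2.INTER_CUBIC)
cv2.imwrite("pics/g4.png",b[:,:,::-1])
E
```

```text
0.2662 0.086 [-1.2, -1.3, 7.0]
0.2662 0.086 [-1.7, -1.1, 6.4]
0.2662 0.0861 [-1.0, -1.7, 7.6]
0.2662 0.0861 [-1.5, -1.7, 7.1]
0.2662 0.0861 [-2.1, -2.1, 6.8]
0.2662 0.0861 [-1.9, -1.5, 7.8]
26.85
seat 0.9 [0.5533 0.3801 0.0239]
vase 0.9 [0.4929 0.1937 0.0354]
```

View pics/g4.png

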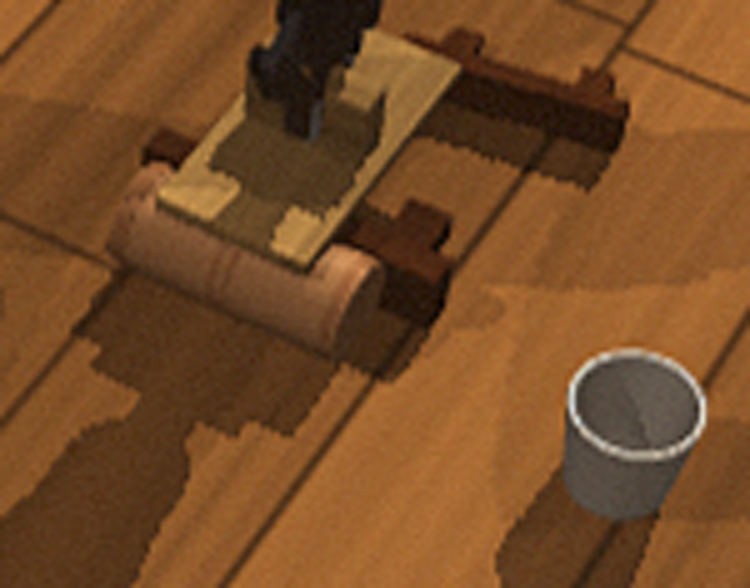

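```bash
C="python3 -m crank"; A="python3 g.py -9"
$C '[[1,[0,0.01,0],[0,0,0]],[1,[0,0,0],[0,0,0]]]'|$A; $C '[[1,[0,0,0],[0,0,0]],[1,[0,0,0],[0,0,0]]]'|$A; $C '[[1,[0,0,0],[0,0,0]],[1,[0,0,0],[0,0,0]]]'|$A; $C '[[1,[0,0,0],[0,0,0]],[1,[0,0,0],[0,0,0]]]'|$A; $C '[[1,[0,0,0],[0,0,0]],[1,[0,0,0],[0,0,0]]]'|$A; $C '[[1,[0,0,0],[0,0,0]],[1,[0,0,0],[0,0,0]]]'|$A; $C '[[1,[0,0,0],[0,0,0]],[1,[0,0,0],[0,0,0]]]'|$A; $C '[[1,[0,0,0],[0,0,0]],[1,[0,0,0],[0,0,0]]]'|$A
```

```text
0.2662 0.086 [-2.5, -2.3, 7.6]
0.2662 0.086 [-0.9, -1.5, 7.8]
0.2662 0.086 [-1.5, -2.3, 7.7]
0.2662 0.086 [-1.5, -2.2, 8.2]
0.2662 0.086 [-1.2, -1.9, 8.0]
0.2662 0.0861 [-1.3, -1.9, 7.5]
0.2662 0.086 [-1.6, -1.1, 7.5]
0.2662 0.086 [-1.6, -2.3, 8.2]
```

```bash
C="python3 -m crank"; A="python3 g.py -9"
$C '[[1,[0,0,0.03],[0,0,0]],[1,[0,0,0.03],[0,0,0]],[1,[0,0,0.03],[0,0,0]],[1,[0,0,0.03],[0,0,0]]]'|$A; $C '[[1,[0,0,0.05],[0,0,0]],[1,[0,0,0.1],[0,0,0]],[1,[0,0,0.2],[0,0,0]],[1,[0,0,0.5],[0,0,0]],[1,[0,0,1],[0,0,0]],[1,[0,0,1.5],[0,0,0]],[1,[0,0,1.5],[0,0,0]],[1,[0,0,1.5],[0,0,0]],[1,[0,0,1],[0,0,0]]]'|$A
python3 - <<'E'
from h import *
print(telemetry.get_obs()["clock"])
s=viewer.camera("scene")
for d in mark_of("vase",s)[:2]:print(round(d["conf"],2),W(s,d["location"]).round(4))
E
```

```text
0.2665 0.0865 [0.2, 0.2, -2.5]
0.2673 0.1629 [0.4, 0.3, -2.9]
29.4167
0.81 [0.4945 0.195  0.0312]
```

```bash
C="python3 -m crank"
$C '[[1,[0,-1,0],[0,0,0]],[1,[0,-2,0],[0,0,0]],[1,[0,-3,0],[0,0,0]],[1,[0,-3,0],[0,0,0]],[1,[0,-3.5,0],[0,0,0]],[1,[0,-3.5,0],[0,0,0]],[1,[0,-3.5,0],[0,0,0]],[1,[0,-3.5,0],[0,0,0]],[1,[0,-3.5,0],[0,0,0]],[1,[0,-3.5,0],[0,0,0]],[1,[0,-3,0],[0,0,0]],[1,[0,-2,0],[0,0,0]]]'; $C '[[1,[0,-1,-1],[0,0,0]],[1,[0,-0.5,-2],[0,0,0]],[1,[0,0,-3],[0,0,0]],[1,[0,0,-3],[0,0,0]],[1,[0,0,-2],[0,0,0]],[1,[0,0,-1],[0,0,0]],[1,[0,0,-0.5],[0,0,0]],[1,[0,0,0],[0,0,0]],[1,[0,0,0],[0,0,0]]]'
```

```text
clock: 30.52
position: [0.4877, -0.0876, 0.1594]
ee_rot: [-0.5, -0.5, 0.501, -0.499]
ft_force: [0.5, 0.3, -3.8]
grip_width: 0.313
clock: 31.27
position: [0.4899, -0.0981, 0.0362]
ee_rot: [0.5, 0.5, -0.499, 0.501]
ft_force: [-0.3, -0.5, -2.9]
grip_width: 0.312
```

Sole is 14 mm above the bench; lower until it just bears, then release.

```bash
C="python3 -m crank"; A="python3 g.py -3"
$C '[[1,[0,0,-0.4],[0,0,0]],[1,[0,0,-0.4],[0,0,0]],[1,[0,0,-0.3],[0,0,0]],[1,[0,0,0],[0,0,0]],[1,[0,0,0],[0,0,0]]]'|$A;  $C '[[1,[0,0,-0.1],[0,0,0]],[1,[0,0,-0.1],[0,0,0]],[1,[0,0,0],[0,0,0]]]'|$A
```

```text
-0.0982 0.0245 [0.5, -0.6, -3.2]
-0.0982 0.0225 [0.0, -0.5, -3.2]
```

```bash
C="python3 -m crank"; A="python3 g.py -3"
$C '[[1,[0,0,-0.05],[0,0,0]],[1,[0,0,0],[0,0,0]]]'|$A;  $C '[[1,[0,0,-0.05],[0,0,0]],[1,[0,0,0],[0,0,0]]]'|$A
```

```text
-0.0982 0.0225 [-3.0, -0.9, 4.8]
-0.0983 0.0224 [-5.9, 0.5, 11.6]
```

```bash
C="python3 -m crank"
$C '[[1,[0,0,0.05],[0,0,0]],[1,[0,0,0],[0,0,0]],[0.6,[0,0,0],[0,0,0]],[0.4,[0,0,0],[0,0,0]],[0.2,[0,0,0],[0,0,0]],[0,[0,0,0],[0,0,0]],[0,[0,0,0],[0,0,0]],[0,[0,0,0],[0,0,0]],[0,[0,0,0],[0,0,0]],[0,[0,0,0],[0,0,0]]]'
```

```text
clock: 33.1
position: [0.4893, -0.0983, 0.022]
ee_rot: [0.5, 0.5, -0.5, 0.5]
ft_force: [0.3, -0.2, 0.4]
grip_width: 1.001
```

```bash
C="python3 -m crank"
$C '[[0,[0,0,0.5],[0,0,0]],[0,[0,0,1],[0,0,0]],[0,[0,0,2],[0,0,0]],[0,[0,0,3],[0,0,0]],[0,[0,0,3],[0,0,0]],[0,[0,0,3],[0,0,0]],[0,[0,0,3],[0,0,0]],[0,[0,0,2],[0,0,0]],[0,[0,-1,1],[0,0,0]],[0,[-1,-3,0],[0,0,0]],[0,[-1,-3,0],[0,0,0]],[0,[-1,-3,0],[0,0,0]]]'; $C '[[0,[-1,-3,0],[0,0,0]],[0,[-1,-3,0],[0,0,0]],[0,[-1,-3,0],[0,0,0]],[0,[-1,-3,0],[0,0,0]],[0,[0,-1,0],[0,0,0]],[0,[0,0,0],[0,0,0]],[0,[0,0,0],[0,0,0]],[0,[0,0,0],[0,0,0]]]'
python3 - <<'E'
from h import *
s=viewer.camera("scene");t=viewer.camera("top")
for n in("vase","float","seat"):
  for p in (s,t):
    for d in mark_of(n,p)[:3]:print(n,round(d["conf"],2),W(p,d["location"]).round(4))
a=cv2.resize(t["frame"][150:290,130:380],None,fx=2.4,fy=2.1)
b=cv2.resize(s["frame"][90:320,100:400],None,fx=2,fy=1.3)
cv2.imwrite("pics/g5.png",np.vstack([a,b])[:,:,::-1])
E
```

```text
clock: 34.1
position: [0.4585, -0.1999, 0.2071]
ee_rot: [0.5, 0.5, -0.5, 0.5]
ft_force: [0.2, -0.0, -0.2]
grip_width: 1.002
clock: 34.77
position: [0.4197, -0.3271, 0.2068]
ee_rot: [0.5, 0.501, -0.499, 0.5]
ft_force: [-0.3, 0.6, 0.1]
grip_width: 0.998
vase 0.89 [0.4951 0.1924 0.0349]
vase 0.83 [0.4886 0.1895 0.0328]
float 0.89 [ 0.3182 -0.2816  0.0018]
float 0.85 [ 0.4913 -0.0976  0.0017]
float 0.63 [ 0.3146 -0.2829 -0.0034]
seat 0.92 [0.5605 0.3809 0.023 ]
seat 0.86 [0.5008 0.1899 0.0346]
seat 0.95 [0.5564 0.3752 0.0254]
seat 0.76 [0.4954 0.1862 0.0322]
```

View pics/g5.png

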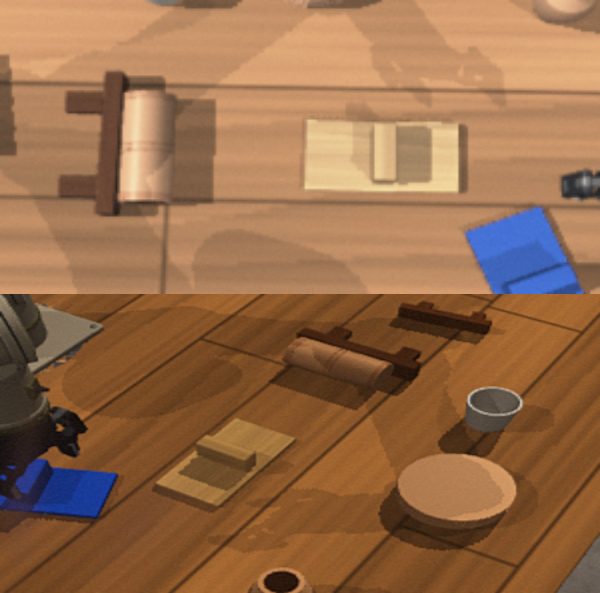

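```bash
python3 -c "
from workcell import manip;print(manip.hand_in())"
```

```text
the job is handed in; nothing more can be done
None
```

The job is done and handed in at about 35 s of the 67 s allowed. I gripped the float by its rib at 100 N, rolled the vase to the larger stop's fence, held it there, lifted off and set the float down flat.

- **Press:** the readings gave about 8–13 N of press during the roll and about 11 N during the hold, against the 25 N limit.
- **Fence force:** the wrist's level force while holding averaged about −1.6 N, then about −1.9 N after a small top-up. By the stated 1.4 factor that is about 2.3 to 2.7 N on the fence. It was held for over 2 s, the last 1.3 s at the higher value. This force is inferred, not measured directly. Single readings were noisy by about ±0.5 N.
- **Final pictures:** the vase lies against the fence at about (0.492, 0.191), and the networks put the seat at about (0.498, 0.188). The 3 mm and 6 mm differences are near the networks' accuracy. The float lies flat at about (0.49, −0.10), released and clear of the vase and the stop. In the pictures the other pottery and the blue float are undisturbed, and the gripper is clear of everything.

**Along-axis force:** partway through the roll, up to about 4 N acted along the vase's axis, because the vase lay slightly skewed to the direction of travel. I trimmed it with small sideways corrections. It was about 1.5 N by the fence, and no check failed.

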